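Pack the vial rack in the transport box and bolt the lid

ROBOT

A 7-joint arm with a two-finger parallel gripper is mounted at the origin on a cart in front of the work surface, level with it; the furniture and walls round the work are solid. World frame = base frame: x ahead of the robot, y to its left, z up, the work surface at z = 0. Lengths are in mm, angles in rad, forces in N, time in s.
With the tool pointing down it reaches from about 425 to 825 mm from the base axis. Payload 3.6 kg.
Tool frame: the origin (TCP) lies on the centre line of the jaws, within the pads' length; the fingertips stand 22 mm ahead of it and the grasp point (between the pads) lies 3 mm ahead of it; z points along the fingers, y is the direction in which the jaws open and shut (so a half turn about z gives the same grasp; the last joint's range is limited). The gripper opens to 85 mm and grips with 20 to 120 N. Pads are 22 mm wide; open, the fingers measure 114 mm over their backs; the gripper's body (76 mm by 85 mm) begins 54 mm behind the grasp point. The pads swing forward as they close: fully open they stand 13 mm farther back than shut.
Start: joints at [-1.26, 0.615, -0.013, 1.423, 0.008, 1.103, -0.04], TCP at [215.385, 613.248, 253.297] pointing down, gripper open.
Joint ranges: [-3.12, 3.12], [-0.3, 2.06], [-1.34, 1.32], [0.26, 2.42], [-1.36, 4.5], [0.01, 1.98], [-2.84, 2.84]. Speed limits (rad/s): [2.79, 2.79, 3.14, 3.14, 3.14, 3.14, 3.14].

INTERFACE

Orientations are given as a unit quaternion [x, y, z, w].
In Python, from rig import robot gives the robot as it stands.
- The arm moves only by the tool drive_tool, never from a script. Its argument "moves" is a list of rows, each a list of 3 entries, a list of its own where there are three numbers: the shift along the world's x, y, z in m, then the turn, a rotation vector about the world's x, y, z in rad, then the finger opening in m, from 0 to 0.0854. A call has exactly 10 rows; each row shifts and turns the commanded pose from where the row before left it; what a row does not reach is not made up. A row lasts 1/8 s, in which the tool goes at most 62.5 mm and 10.7 degrees, less where a joint would pass 70% of its speed; a pose out of reach is approached as far as the arm can. A call is refused whole if a number of a shift passes 0.0625 or a number of a turn 0.188, either way. A call with a gripper value outside its range is refused whole. The fingers move at their own pace and stop on an object; the grip force is fixed at half the most. Time passes only in rows, so rows that do not move let the fingers close, or fill a call up. It gives the time, the measured TCP pose, the force and the opening at its end, in the units of the state.
- robot.observe(): the state, without advancing time (a new reading comes with each control period).
- robot.snapshot(name): name is "scene" or "top" or "wrist"; returns a dict with "img" (480x640x3 uint8, red, green, blue), "z_map" (480x640 float32, mm along the optical axis (not along the pixel's ray), 0 where there is no reading), "fov_y" (degrees; the focal length in pixels is half the picture's height over the tangent of half this angle, whatever the lens; pixels are square), "cx", "cy" (the principal point, pixels), "k1" (the pictures are not rectified: a ray, as slopes to the right and down, at radius r is drawn at 1 + k1 r^2 times it, then the intrinsics apply), "pose" (4x4, takes a point from camera to world coordinates). Camera axes: x right, y up, looking along -z (the intrinsics and any distortion apply to the point x, -y, -z); pixel columns grow to the right and rows downward; lengths in mm; the calibration is good to about 2 mm. A picture is of the moment at which its call begins.
- robot.job_done(): hands the job in, once; it reports no verdict.
Trained networks look in a picture, given as the dict that the camera call returned (one of the last four; its "shot" number tells which), for a name from the list of things; names that differ only in an ending like _2 or _b are one class to them, and where a whole thing is asked for, a point or a joint stands for the part that bears it (a point fixed in the world has none). Each returns a list of dicts, best first, with "p" (0 to 1); they miss things now and then, are a little off and sometimes report something else, mostly with a low value. They report only what shows in the picture. A call takes as long as a camera call.
- robot.search_frame(picture, target): "point" ([row, column] as shares, 0 to 1, of the picture: columns of its width, rows of its height, amid what is visible of it).
The state is a dict: "time_s": time; "joint_positions": joint angles; "joint_vel": joint speeds; "effort": joint torques, N m; "tcp_pos": TCP position; "eef_rot": TCP orientation; "force": force on the tool from outside, world axes, zero at the start; "moment": the same for the moment, N m; "opening": finger opening in mm.
Only numpy, scipy, OpenCV 4.12 (cv2) and the standard library are available. Lean on these libraries where they do the work, as an engineer would, in place of code of your own. Each camera call takes 0.05 s, during which the arm holds its last target.

TASK

Pack the vials for transport: stand the white vial rack that is next to the grey insulated box upright in the box's well, and shut the lid fully. Then lock the lid: lift the handle of the barrel bolt out of its notch, slide the bolt all the way through the keeper on the lid and let the handle drop into the other notch. Leave the other things on the table alone.

Things in the scene. Friction and masses are not known exactly. Their poses are not given: they have to be found in the camera images.
- vial_rack: White rack of capped vials, loose, 58 (x) x 150 (y) x 44 (z) mm, 0.19 kg, on the table beside the box's bolt side (a like one at the back of the table has no part). Origin: centre of its underside, z up. Grip it across its 58 mm (x) by the side rails, 30 to 36 mm above its underside; vial caps stand up to 44 mm between them. Only rails, end walls and floor are solid.
- box: Grey insulated box, 230 (x) x 225 (y) x 110 mm, fixed. Origin: centre of its underside; x runs from the wide rim with the bolt to the lid hinge, z up; the bolt handle points to +y. Wide rim: x -115 to -33, 110 high; other walls 25 thick, 90 high; the shut 20 mm lid lies on them flush with the rim. Well: x -33 to 90, y -87 to 87, floor at z 34. A carrying bar stands out 29 mm from each y end.
- well (a point): Centre of the well's floor, 34 mm above the table; axes as those of box. The rack fits with its long (y) side along the box's y, either way round, with 32 mm free on each side in x and 12 mm in y.
- box_lid (a joint): Lid angle in rad: 0 shut, 1.7 to 1.95 (leaning back past upright) at the start. The lid is 225 mm wide and reaches 149 mm from the hinge. Its hinge is stiff (0.3 N m): it stays at any angle; push it from behind its outer face over to the front, then down from above (2 to 3 N near the free edge) to the stop.
- box_lid_hinge (a point): Middle of the lid's hinge axis, which runs along the box's y, at box x 118, z 100 mm. Opening raises the free edge from the rim side up and back to +x.
- lid_edge (a point): Middle of the lid's free edge on its outer (top) face, 149 mm from the hinge axis and 10 mm outside the plane through it; moves with the lid.
- bolt (a joint): Slide of the steel bolt in m along the box's x: 0 drawn back (start), 0.032 shot through the keeper. Rod 14 mm thick, axis at box y +35, z 126 mm; its tail stands up to 9 mm beyond the rim. It moves only while the handle is lifted clear of the notched guard plate; friction 1.5 N; it enters the keeper only with the lid shut.
- bolt_handle (a joint): Turn of the handle about the rod in rad: 0 dropped in a notch (20 degrees above level, towards the box's +y), 1.0 stop, almost upright; falls by its own weight (60 g). Above 0.6 it clears the tooth between the two notches (14 mm wide for the 10 mm stem), which lie at the ends of the slide, bolt 0 and 0.032: it drops in only there.
- knob (a point): Centre of the 20 mm steel ball at the end of the handle, 52 mm from the rod's axis; at the start at box (-82, 84, 144) mm. Pinch it from above, fingers on its two sides along the box's x (25 mm free on each side). The guard plate's teeth (top at z 140 mm) end 23 mm from its centre towards the rod.
- goblet_1: Small yellow plastic goblet 14 x 14 x 35 mm, a bystander; origin at the centre of its underside.
- oil_vial: Small vial with a white cap 28 x 28 x 57 mm, a bystander; origin at the centre of its underside.
- keeper (a point): Top middle of the steel keeper (staple 31 mm wide) on the lid near its free edge, at box y +35 mm, 31 mm above the lid's outer face; moves with the lid. Push the lid beside it, for instance at box y -30 mm.

How it is judged:
By the outcome, as a careful person would: the job done as asked, in the order asked, and still so for the second after the job is handed in, with the robot touching nothing.
It also fails if it takes over 67 s, if anything falls off the work surface, if the arm or the gripper's body presses on something with over 40 N, if the wrist force passes 120 N, or if a joint passes its speed limit or range.

## Working session

There is one attempt and no reset: what is moved stays moved. The work goes in short steps, Python scripts to look and compute and a tool call to move; the robot and the scene stay as the last step left them, time stands still between calls to the robot, and variables do not carry over. Pictures are saved under pics/ and viewed, and the job is handed in when it is done.

Besides the shell and the picture viewer there is one more tool, called after "Call:" by a JSON object that holds its "fn" and its "kwargs", one argument or row to a line. drive_tool: Moves the arm, as the interface text tells. Its arguments: {"type":"object","properties":{"moves":{"type":"array"}},"required":["moves"]}

```bash
ls; mkdir -p pics; cat > h.py <<'E'
import numpy as np, cv2
from rig import robot
def snap(n,f):
    s=robot.snapshot(n); cv2.imwrite('pics/'+f,s['img'][:,:,::-1]); return s
def K(s):
    f=240/np.tan(np.radians(s['fov_y'])/2); return f
def cloud(s):
    f=K(s); v,u=np.mgrid[0:480,0:640].astype(float)
    Km=np.array([[f,0,s['cx']],[0,f,s['cy']],[0,0,1.]])
    p=cv2.undistortPoints(np.stack([u.ravel(),v.ravel()],1)[:,None],Km,np.array([s['k1'],0,0,0.]))[:,0]
    z=s['z_map'].ravel().astype(float)
    c=np.stack([p[:,0]*z,-p[:,1]*z,-z,np.ones_like(z)])
    w=(s['pose']@c)[:3].T.reshape(480,640,3); w[s['z_map']==0]=np.nan
    return w
E
python3 - <<'E'
from h import *
o=robot.observe(); print(o)
for n in ["scene","top","wrist"]:
    s=snap(n,n+'0.png'); np.save(n+'0.npy',cloud(s)); print(n,s['pose'].round(2).tolist(),s['fov_y'],s['k1'])
    for t in ["vial_rack","box","box_lid","bolt","keeper","knob"]:
        r=robot.search_frame(s,t); w=cloud(s)
        for d in r[:3]:
            a,b=d['point']; i,j=int(a*480),int(b*640); print(t,round(d['p'],2),i,j,w[i,j].round(0))
E
```

```text
pics
{'time_s': 0.0, 'joint_positions': array([-1.2595414 ,  0.61589815, -0.0126143 ,  1.42493425,  0.00806957,
        1.10339524, -0.04036665]), 'joint_vel': array([-5.43629708e-04,  2.48491468e-05,  1.86697717e-03,  4.60392920e-04,
       -1.06802898e-03,  4.58263618e-05,  4.64874012e-04]), 'effort': array([ 2.57754109e-04, -4.69209838e+01,  2.59415964e-01, -1.71036494e+01,
        1.00956924e-02,  9.65998624e-03,  2.13227665e-06]), 'tcp_pos': array([215.13558451, 612.59924621, 252.14003328]), 'eef_rot': array([ 1.68034003e-01,  9.85780352e-01, -1.27542304e-03, -2.11363498e-04]), 'force': array([ 0.24202952, -0.47785263,  0.04642995]), 'moment': array([ 0.02082267,  0.05421563, -0.01496339]), 'opening': 85.23105641181972}
scene [[0.12, -0.42, 0.9, 1589.85], [0.99, 0.06, -0.1, -292.18], [-0.01, 0.91, 0.42, 581.84], [0.0, 0.0, 0.0, 1.0]] 44.58086736856049 -0.04287780053026762
vial_rack 0.72 271 248 [ 522. -325.   20.]
box 0.57 244 382 [484. -39.  44.]
box_lid 0.89 195 423 [587.  13. 191.]
bolt 0.57 219 301 [ 547. -215.  139.]
keeper 0.76 198 422 [587.  11. 185.]
knob 0.53 211 302 [ 514. -210.  142.]
knob 0.43 248 377 [484. -50.  35.]
top [[0.01, 0.99, -0.16, 472.04], [-1.0, 0.01, -0.01, -147.16], [-0.01, 0.16, 0.99, 950.06], [0.0, 0.0, 0.0, 1.0]] 49.73728658584825 -0.14377469038949037
vial_rack 0.84 295 428 [ 509. -319.   46.]
box 0.89 265 282 [562. -62.  32.]
box_lid 0.75 271 212 [533.  18. 231.]
bolt 0.6 274 362 [ 539. -198.  131.]
keeper 0.88 271 211 [nan nan nan]
knob 0.86 289 365 [ 515. -202.  141.]
wrist [[0.33, -0.9, -0.29, 139.12], [0.94, 0.32, 0.1, 639.24], [-0.0, -0.31, 0.95, 374.22], [0.0, 0.0, 0.0, 1.0]] 64.69787723417623 -0.023948587002832995
```

View pics/scene0.png

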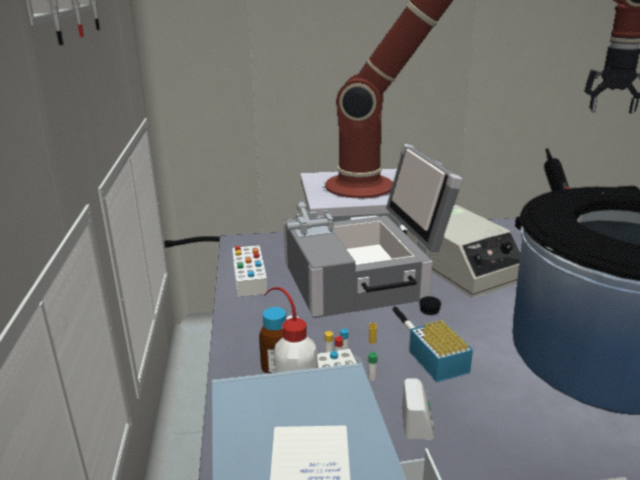

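View pics/top0.png

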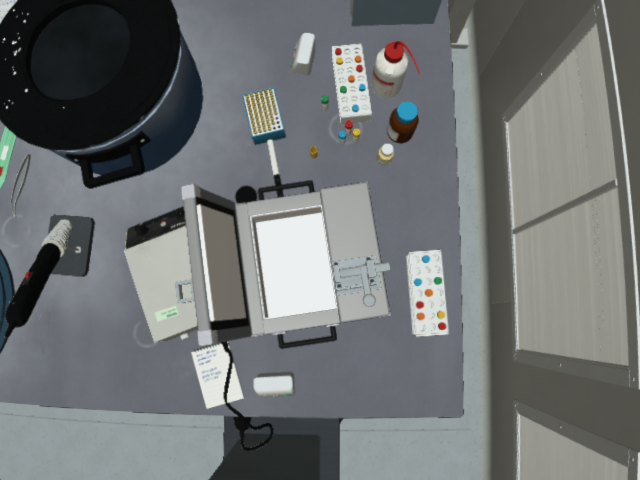

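```bash
python3 - <<'E'
from h import *
w=np.load('top0.npy').reshape(-1,3); w=w[~np.isnan(w[:,0])]
def rect(m,l):
    q=w[m]; pts=q[:,:2].astype(np.float32); r=cv2.minAreaRect(pts); print(l,len(q),np.round(q.mean(0),1),np.round(r[0],1),np.round(r[1],1),round(r[2],2), np.round(cv2.boxPoints(r)).tolist())
x,y,z=w.T
rect((z>103)&(z<115)&(x<800)&(y<-80)&(x>350),'rim')
rect((z>84)&(z<96)&(x<800)&(x>350)&(y<100)&(y>-250),'walls')
rect((z>20)&(z<50)&(y<-270)&(y>-450)&(x>400)&(x<640),'rack')
rect((z>30)&(z<38)&(x<700)&(x>400)&(y>-180)&(y<40),'well')
rect((z>123)&(z<145)&(x<700)&(x>400)&(y<-120)&(y>-300),'bolt')
E
```

```text
rim 6795 [ 582.1 -256.9  110.5] [ 537. -430.] [443.  549.6] 9.12 [[275.0, -194.0], [362.0, -736.0], [799.0, -666.0], [712.0, -124.0]]
walls 4385 [555.3 -55.5  90.4] [552.7 -17.3] [227.7 261.3] 9.44 [[419.0, 93.0], [462.0, -165.0], [686.0, -127.0], [644.0, 130.0]]
rack 2322 [ 512.5 -321.    36.5] [ 514.7 -321.6] [150.1  60.6] 3.68 [[438.0, -296.0], [442.0, -357.0], [592.0, -347.0], [588.0, -287.0]]
well 6413 [562.2 -84.4  34.6] [528.8 -48.2] [230.1 204.1] 9.15 [[399.0, 34.0], [431.0, -167.0], [659.0, -131.0], [626.0, 71.0]]
bolt 860 [ 538.6 -195.2  135.3] [ 538.  -191.7] [81.9 78.3] 64.42 [[485.0, -212.0], [556.0, -246.0], [591.0, -172.0], [520.0, -138.0]]
```

```bash
python3 - <<'E'
from h import *
w=np.load('top0.npy').reshape(-1,3); w=w[~np.isnan(w[:,0])]
x,y,z=w.T
m=(z>106)&(z<114)&(x<680)&(y<-80)&(x>400)&(y>-270)
q=w[m]
for it in range(1):
    r=cv2.minAreaRect(q[:,:2].astype(np.float32)); print('rim',len(q),r,cv2.boxPoints(r).round(1).tolist())
rk=w[(z>25)&(z<50)&(y<-270)&(y>-450)&(x>400)&(x<640)]
r=cv2.minAreaRect(rk[:,:2].astype(np.float32)); print('rack',r)
# well floor
f=w[(z>32)&(z<37)&(x<660)&(x>450)&(y>-165)&(y<20)]
r=cv2.minAreaRect(f[:,:2].astype(np.float32)); print('well',r)
# fit box pose: theta grid using well center and known extents
for th in np.radians([8,8.5,9,9.5,10]):
    ex=np.array([-np.sin(th),np.cos(th)]); ey=np.array([-np.cos(th),-np.sin(th)])
    a=q[:,:2]@ex; b=q[:,:2]@ey; fa=f[:,:2]@ex; fb=f[:,:2]@ey
    P=lambda v:np.percentile(v,[0.5,2,98,99.5]).round(1)
    print(np.degrees(th),'rim x',P(a),'y',P(b),'well x',P(fa),'y',P(fb))
E
```

```text
rim 5304 ((576.4614868164062, -187.1625213623047), (222.13604736328125, 83.07768249511719), 9.345327377319336) [[460.1000061035156, -164.1999969482422], [473.6000061035156, -246.1999969482422], [692.7999877929688, -210.10000610351562], [679.2999877929688, -128.10000610351562]]
rack ((514.6576538085938, -321.602294921875), (150.13946533203125, 60.552040100097656), 3.679680109024048)
well ((563.83837890625, -84.72028350830078), (172.4729766845703, 120.84008026123047), 9.147629737854004)
8.0 rim x [-306.8 -304.8 -225.6 -223.9] y [-650.7 -646.3 -438.5 -435.9] well x [-222.3 -220.3 -104.6 -102.4] y [-631.9 -629.2 -463.8 -461.2]
8.5 rim x [-311.  -309.4 -230.5 -229.1] y [-648.5 -644.1 -436.1 -433.5] well x [-226.8 -225.1 -109.3 -107.5] y [-630.5 -627.8 -462.2 -459.9]
9.0 rim x [-315.4 -314.  -235.2 -234.1] y [-646.3 -641.7 -433.7 -431.2] well x [-231.7 -229.9 -114.1 -112.3] y [-629.  -626.3 -460.7 -458.3]
9.5 rim x [-320.  -318.7 -239.8 -238.8] y [-644.  -639.4 -431.3 -428.8] well x [-236.5 -234.6 -118.9 -116.9] y [-627.4 -624.8 -459.2 -456.8]
10.0 rim x [-325.  -323.4 -244.5 -243. ] y [-641.7 -636.9 -428.9 -426.3] well x [-241.4 -239.3 -123.7 -121.5] y [-625.8 -623.2 -457.6 -455.3]
```

```bash
cat >> h.py <<'E'
th=np.radians(9.25); EX=np.array([-np.sin(th),np.cos(th),0]); EY=np.array([-np.cos(th),-np.sin(th),0]); 
O=np.array([566.,-114.,0])
R=np.stack([EX,EY,[0,0,1]],1)
def b2w(p): return O+R@np.array(p,float)
def w2b(p): return (np.asarray(p)-O)@R
E
python3 - <<'E'
from h import *
for n in ['top','scene']:
    w=np.load(n+'0.npy'); b=w2b(w)
    x,y,z=np.moveaxis(b,-1,0)
    # rim edges histogram
    m=(z>106)&(z<114)&(x<-25)&(x>-125)&(abs(y)<125)
    print(n,'rim x',np.percentile(x[m],[0,.2,1,99,99.8,100]).round(1),'y',np.percentile(y[m],[0,.2,1,99,99.8,100]).round(1))
    m=(z>32)&(z<37)&(x<95)&(x>-40)&(abs(y)<95)
    if m.sum(): print('well x',np.percentile(x[m],[0,1,99,100]).round(1),'y',np.percentile(y[m],[0,1,99,100]).round(1), np.median(z[m]))
    m=(z>143)&(z<160)&(abs(x+82)<25)&(abs(y-84)<20)
    print('knob',m.sum(),b[m].mean(0).round(1) if m.any() else '',b[m].max(0) if m.any() else '')
    m=(z>115)&(z<350)&(x>85)&(x<230)&(abs(y)<115)
    print('lid',m.sum()); q=b[m]
    for zz in range(120,280,15):
        k=abs(q[:,2]-zz)<5
        if k.any(): print(zz,k.sum(),np.percentile(q[k,0],[2,50,98]).round(0))
    i=np.nanargmax(np.where(m,z,0)); print('top',b.reshape(-1,3)[i])
    # rack
    q=w[(w[...,2]>25)&(w[...,2]<50)&(w[...,1]<-270)&(w[...,1]>-400)&(w[...,0]>400)&(w[...,0]<620)]
    print(cv2.minAreaRect(q[:,:2].astype(np.float32)),np.median(q[:,2]),q[:,2].max())
s=cv2.imread('pics/top0.png')[160:350,330:470]; cv2.imwrite('pics/crop.png',cv2.resize(s,None,fx=4,fy=3.1))
E
```

```text
top rim x [-115.6 -114.6 -113.8  -33.4  -32.8  -32.5] y [-114.7 -113.7 -111.7  109.4  110.9  112.4]
well x [-31.2 -30.   88.2  89.8] y [-88.9 -86.9  81.9  83.6] 34.5891699454362
knob 155 [-81.2  80.7 149.8] [-72.3336908   92.26664447 157.14286737]
lid 7974
120 296 [110. 112. 114.]
135 131 [111. 116. 119.]
150 388 [112. 114. 122.]
165 397 [116. 118. 126.]
180 421 [120. 122. 130.]
195 463 [124. 126. 133.]
210 479 [128. 130. 138.]
225 639 [132. 135. 191.]
240 1796 [136. 146. 163.]
top [148.24724164 101.49748729 249.84538905]
((514.6576538085938, -321.602294921875), (150.13946533203125, 60.552040100097656), 3.679680109024048) 36.47889302460925 47.59558131386598
scene rim x [-117.5 -116.7 -116.3  -36.7  -35.4  -35. ] y [-117.  -115.9 -113.9  103.9  107.7  109.6]
well x [10.3 13.3 88.2 88.5] y [14.6 16.4 88.7 90.9] 35.36882750575114
knob 67 [-84.7  77.6 149. ] [-74.84433871  88.21748711 155.90210444]
lid 4715
120 310 [109. 111. 128.]
135 241 [110. 115. 133.]
150 339 [110. 114. 136.]
165 351 [114. 118. 139.]
180 330 [118. 122. 140.]
195 338 [122. 125. 145.]
210 362 [126. 130. 149.]
225 359 [130. 133. 186.]
240 407 [134. 138. 159.]
top [144.2335402   92.03482934 249.72257356]
((515.150146484375, -323.1851501464844), (155.71998596191406, 58.109378814697266), 4.2877278327941895) 36.946378408929036 47.75675899849682
```

View pics/crop.png

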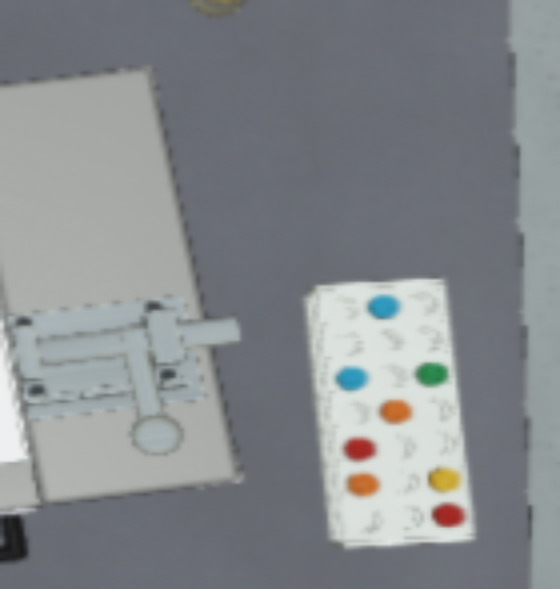

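Call:
{"fn": "drive_tool", "kwargs": {
  "moves": [
    [[0.0235, -0.0363, 0.0078], [0, 0, -0.137], 0.085],
    [[0.0235, -0.0363, 0.0078], [0, 0, -0.137], 0.085],
    [[0.0235, -0.0363, 0.0078], [0, 0, -0.137], 0.085],
    [[0.0235, -0.0363, 0.0078], [0, 0, -0.137], 0.085],
    [[0.0235, -0.0363, 0.0078], [0, 0, -0.137], 0.085],
    [[0.0235, -0.0363, 0.0078], [0, 0, -0.137], 0.085],
    [[0.0235, -0.0363, 0.0078], [0, 0, -0.137], 0.085],
    [[0.0235, -0.0363, 0.0078], [0, 0, -0.137], 0.085],
    [[0.0235, -0.0363, 0.0078], [0, 0, -0.137], 0.085],
    [[0.0235, -0.0363, 0.0078], [0, 0, -0.137], 0.085]
  ]
}}

```text
time_s: 2.3
tcp_pos: [451.0, 249.1, 331.9]
eef_rot: [0.755, 0.655, 0.0, -0.0]
force: [0.2, -0.4, 0.7]
opening: 84.9
```

Call:
{"fn": "drive_tool", "kwargs": {
  "moves": [
    [[0.003, -0.04, 0], [0, 0, -0.137], 0.085],
    [[0.003, -0.04, 0], [0, 0, -0.137], 0.085],
    [[0.003, -0.04, 0], [0, 0, -0.137], 0.085],
    [[0.003, -0.04, 0], [0, 0, -0.137], 0.085],
    [[0.003, -0.04, 0], [0, 0, -0.137], 0.085],
    [[0.003, -0.04, 0], [0, 0, -0.137], 0.085],
    [[0.003, -0.04, 0], [0, 0, -0.137], 0.085],
    [[0.003, -0.04, 0], [0, 0, -0.137], 0.085],
    [[0.003, -0.04, 0], [0, 0, -0.137], 0.085],
    [[0.003, -0.04, 0], [0, 0, -0.137], 0.085]
  ]
}}

```text
time_s: 3.55
tcp_pos: [480.5, -150.7, 331.5]
eef_rot: [1.0, 0.03, 0.0, -0.0]
force: [0.5, -0.6, 0.2]
opening: 84.9
```

```bash
sed -i 's/O=np.array(.*/O=np.array([568.,-113.7,0])/' h.py; python3 - <<'E'
from h import *
print(robot.observe()['tcp_pos'],robot.observe()['joint_positions'].round(2))
s=snap('wrist','w1.png'); w=cloud(s); np.save('w1.npy',w); b=w2b(w)
x,y,z=np.moveaxis(b,-1,0)
m=(z>106)&(z<114)&(x<-25)&(x>-125)&(abs(y)<125)
P=lambda v:np.percentile(v,[0,.2,1,99,99.8,100]).round(1)
print('rim',m.sum(),P(x[m]),P(y[m]))
m=(z>143)&(z<160)&(abs(x+82)<25)&(abs(y-84)<20)
print('knob',m.sum(),b[m].mean(0))
q=w[(w[...,2]>25)&(w[...,2]<50)&(w[...,1]<-270)&(w[...,1]>-400)&(w[...,0]>400)&(w[...,0]<620)]
if len(q): print(cv2.minAreaRect(q[:,:2].astype(np.float32)),np.median(q[:,2]),q[:,2].max())
E
```

```text
[ 480.5418167  -150.73975085  331.5066323 ] [-0.32  0.4   0.84  1.73 -0.32  1.16 -0.89]
rim 17438 [-115.4 -114.7 -113.7  -33.6  -33.   -32.6] [-76.7 -74.2 -71.8 111.4 113.3 114.6]
knob 529 [-80.79722629  82.79342191 149.6877949 ]
((512.8860473632812, -321.8831787109375), (149.89073181152344, 59.69586944580078), 3.787870168685913) 36.08170493712251 46.21822674039805
```

View pics/w1.png

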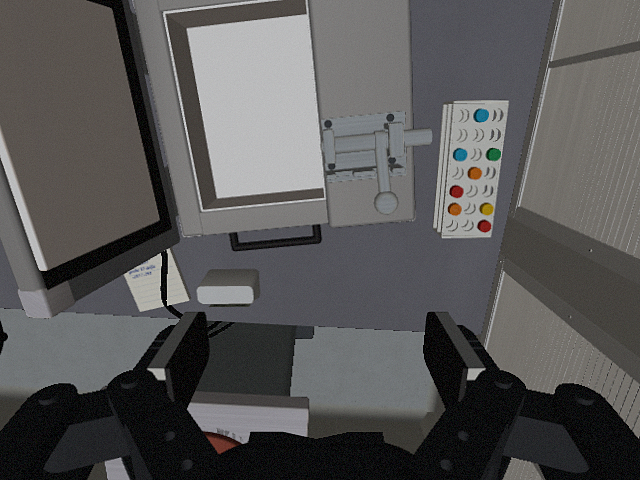

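```bash
python3 - <<'E'
from h import *
w=np.load('top0.npy').reshape(-1,3)
for x0 in (350,450,510,570):
    m=(abs(w[:,0]-x0)<8)
    q=w[m]
    for y0 in range(-350,-700,-20):
        k=abs(q[:,1]-y0)<10
        if k.any(): print(x0,y0,q[k,2].min().round(),q[k,2].max().round(),end=' | ')
    print()
E
```

```text
350 -350 -3.0 4.0 | 350 -370 -4.0 6.0 | 350 -390 -6.0 4.0 | 350 -590 -784.0 -774.0 | 350 -610 -782.0 -768.0 | 350 -630 -785.0 -766.0 | 350 -650 -776.0 -745.0 | 350 -670 -761.0 120.0 | 
450 -350 33.0 46.0 | 450 -370 -3.0 4.0 | 450 -390 -5.0 4.0 | 450 -590 -787.0 -773.0 | 450 -610 -791.0 -774.0 | 450 -630 -788.0 -763.0 | 450 -650 -773.0 -752.0 | 450 -670 -758.0 121.0 | 
510 -350 -1.0 39.0 | 510 -370 -6.0 4.0 | 510 -390 -6.0 4.0 | 510 -590 -787.0 -771.0 | 510 -610 -785.0 -772.0 | 510 -630 -785.0 -767.0 | 510 -650 -779.0 -749.0 | 510 -670 -756.0 124.0 | 
570 -350 -2.0 38.0 | 570 -370 -4.0 4.0 | 570 -390 -5.0 5.0 | 570 -590 -787.0 -768.0 | 570 -610 -786.0 -770.0 | 570 -630 -784.0 -766.0 | 570 -650 -775.0 -744.0 | 570 -670 -760.0 132.0 |
```

Call:
{"fn": "drive_tool", "kwargs": {
  "moves": [
    [[0.00825, -0.043, -0.02], [0, 0, 0.007], 0.085],
    [[0.00825, -0.043, -0.02], [0, 0, 0], 0.085],
    [[0.00825, -0.043, -0.02], [0, 0, 0], 0.085],
    [[0.00825, -0.043, -0.02], [0, 0, 0], 0.085],
    [[0, 0, -0.045], [0, 0, 0], 0.085],
    [[0, 0, -0.045], [0, 0, 0], 0.085],
    [[0, 0, -0.045], [0, 0, 0], 0.085],
    [[0, 0, -0.025], [0, 0, 0], 0.085],
    [[0, 0, 0], [0, 0, 0], 0.085],
    [[0, 0, 0], [0, 0, 0], 0.085]
  ]
}}

```text
time_s: 4.85
tcp_pos: [514.1, -322.4, 92.5]
eef_rot: [0.999, 0.036, 0.001, 0.001]
force: [0.4, -1.4, 0.8]
opening: 84.9
```

```bash
python3 - <<'E'
from h import *
print(robot.observe()['tcp_pos'],robot.observe()['joint_positions'].round(2))
s=snap('wrist','w2.png');snap('scene','s2.png'); w=cloud(s)
q=w[(w[...,2]>25)&(w[...,2]<50)&(w[...,1]<-270)&(w[...,1]>-400)&(w[...,0]>400)&(w[...,0]<620)]
if len(q): print(cv2.minAreaRect(q[:,:2].astype(np.float32)),np.median(q[:,2]),q[:,2].max())
E
```

```text
[ 514.14749624 -322.38141526   92.54468275] [ 0.17  0.82  0.61  1.73 -0.62  0.8  -0.42]
((512.7203369140625, -321.8028869628906), (150.50828552246094, 58.439430236816406), 4.134794235229492) 35.92696651490522 45.76806874139905
```

View pics/w2.png

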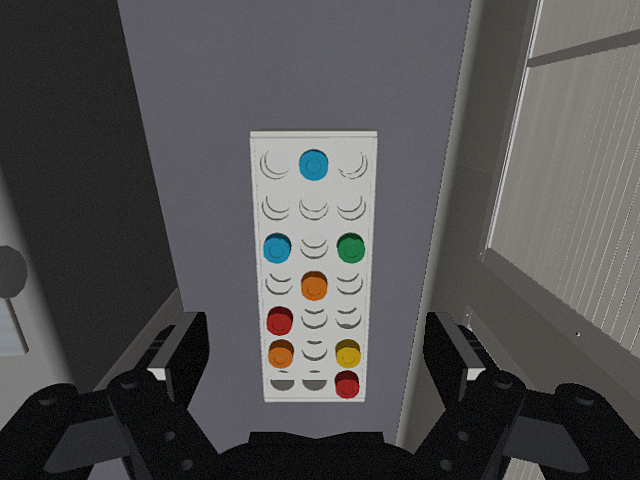

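View pics/s2.png

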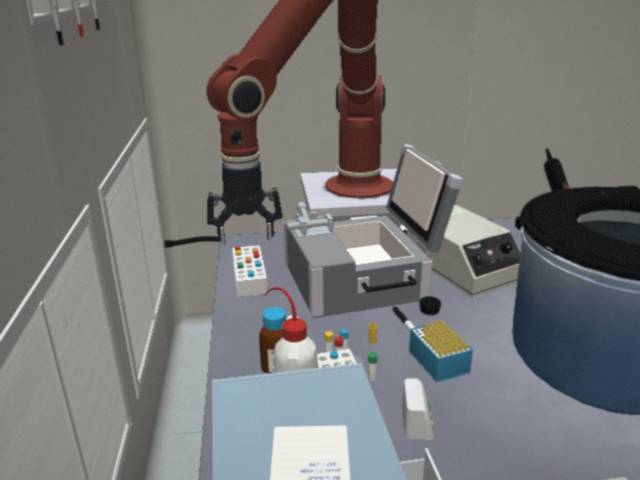

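Call:
{"fn": "drive_tool", "kwargs": {
  "moves": [
    [[0, 0, -0.03], [0, 0, 0], 0.085],
    [[0, 0, -0.0265], [0, 0, 0], 0.085],
    [[0, 0, 0], [0, 0, 0], 0.085],
    [[0, 0, 0], [0, 0, 0], 0.05],
    [[0, 0, 0], [0, 0, 0], 0.05],
    [[0, 0, 0], [0, 0, 0], 0.05],
    [[0, 0, 0], [0, 0, 0], 0.05],
    [[0, 0, 0], [0, 0, 0], 0.05],
    [[0, 0, 0], [0, 0, 0], 0.05],
    [[0, 0, 0], [0, 0, 0], 0.05]
  ]
}}

```text
time_s: 6.2
tcp_pos: [514.4, -322.7, 37.0]
eef_rot: [0.999, 0.035, 0.002, 0.001]
force: [-0.4, 1.7, 6.3]
opening: 56.0
```

Call:
{"fn": "drive_tool", "kwargs": {
  "moves": [
    [[0, 0, 0.02], [0, 0, 0], 0.05],
    [[0, 0, 0.035], [0, 0, 0], 0.05],
    [[0, 0, 0.045], [0, 0, 0], 0.05],
    [[0, 0, 0.045], [0, 0, 0], 0.05],
    [[0, 0, 0.04], [0, 0, 0], 0.05],
    [[0.01, 0.04, 0], [0, 0, 0.0186], 0.05],
    [[0.01, 0.05, 0], [0, 0, 0.0186], 0.05],
    [[0.01, 0.05, 0], [0, 0, 0.0186], 0.05],
    [[0.01, 0.05, 0], [0, 0, 0.0186], 0.05],
    [[0.01, 0.047, 0], [0, 0, 0.0186], 0.05]
  ]
}}

```text
time_s: 7.45
tcp_pos: [563.1, -82.8, 220.7]
eef_rot: [0.997, 0.082, 0.0, -0.0]
force: [-0.0, -0.2, -1.9]
opening: 56.0
```

```bash
python3 - <<'E'
from h import *
print(robot.observe()['tcp_pos'],robot.observe()['opening'],robot.observe()['force'])
s=snap('wrist','w3.png');t=snap('top','t3.png'); w=cloud(s)
E
```

```text
[563.13539963 -82.79061326 220.71645646] 56.03180543257257 [-0.0369543  -0.19964796 -1.87874246]
```

View pics/w3.png

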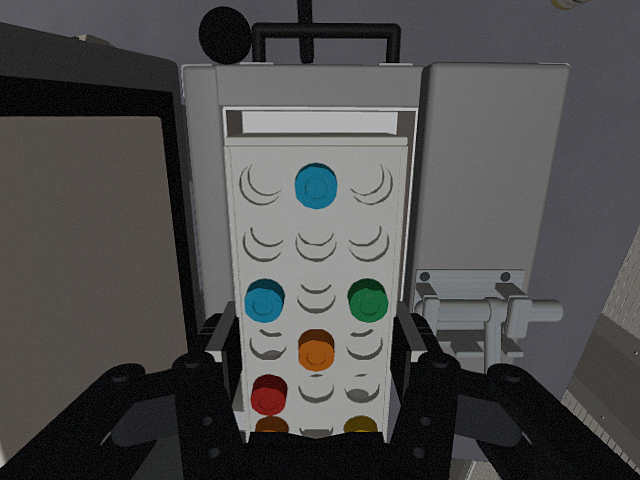

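View pics/t3.png

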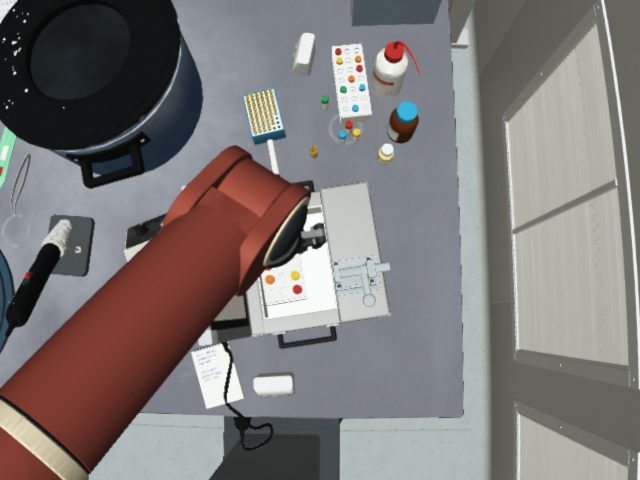

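```bash
python3 - <<'E'
from h import *
s=snap('scene','s3.png'); t=robot.snapshot('top'); w=cloud(t); b=w2b(w)
for (r,c) in [(200,220),(250,230),(230,280),(230,200),(270,200),(260,250),(300,150)]: print(r,c,w[r,c].round(),b[r,c].round())
E
```

```text
200 220 [561. -61. 558.] [ 53.  -1. 558.]
250 230 [520. -73. 572.] [ 48.  41. 572.]
230 280 [ 538. -108.  555.] [ 10.  29. 555.]
230 200 [534. -52. 578.] [ 67.  24. 578.]
270 200 [503. -56. 590.] [ 67.  55. 590.]
260 250 [514. -86. 560.] [ 36.  49. 560.]
300 150 [481. -30. 616.] [ 97.  73. 616.]
```

View pics/s3.png

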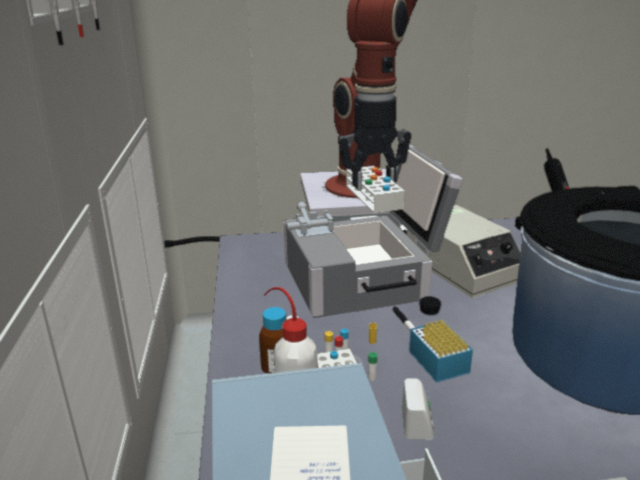

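Call:
{"fn": "drive_tool", "kwargs": {
  "moves": [
    [[0, 0, -0.025], [0, 0, 0], 0.05],
    [[0, 0, -0.025], [0, 0, 0], 0.05],
    [[0, 0, -0.025], [0, 0, 0], 0.05],
    [[0, 0, -0.025], [0, 0, 0], 0.05],
    [[0, 0, -0.02], [0, 0, 0], 0.05],
    [[0, 0, -0.01], [0, 0, 0], 0.05],
    [[0, 0, -0.008], [0, 0, 0], 0.05],
    [[0, 0, -0.006], [0, 0, 0], 0.05],
    [[0, 0, -0.004], [0, 0, 0], 0.05],
    [[0, 0, 0], [0, 0, 0], 0.05]
  ]
}}

```text
time_s: 8.9
tcp_pos: [563.4, -84.7, 71.8]
eef_rot: [0.997, 0.082, -0.0, -0.0]
force: [-1.3, -0.5, -2.8]
opening: 56.2
```

Call:
{"fn": "drive_tool", "kwargs": {
  "moves": [
    [[0, 0, -0.001], [0, 0, 0], 0.05],
    [[0, 0, -0.001], [0, 0, 0], 0.05],
    [[0, 0, 0], [0, 0, 0], 0.07],
    [[0, 0, 0], [0, 0, 0], 0.07],
    [[0, 0, 0], [0, 0, 0], 0.07],
    [[0, 0, 0.01], [0, 0, 0], 0.07],
    [[0, 0, 0.02], [0, 0, 0], 0.07],
    [[0, 0, 0.04], [0, 0, 0], 0.07],
    [[0, 0, 0.05], [0, 0, 0], 0.07],
    [[0, 0, 0.05], [0, 0, 0], 0.07]
  ]
}}

```text
time_s: 10.15
tcp_pos: [563.6, -85.2, 241.9]
eef_rot: [0.997, 0.082, 0.001, 0.0]
force: [0.1, 0.3, 1.1]
opening: 69.9
```

```bash
python3 - <<'E'
from h import *
o=robot.observe();print(o['tcp_pos'],o['opening'],o['force'])
s=snap('wrist','w4.png'); b=w2b(cloud(s))
q=b[(b[...,2]>60)&(b[...,2]<85)&(abs(b[...,0]-28)<40)&(abs(b[...,1])<85)]
print(cv2.minAreaRect(q[:,:2].astype(np.float32)),np.median(q[:,2]),q[:,2].max())
E
```

```text
[563.56602406 -85.21660384 241.94112488] 69.93918021085044 [0.10071121 0.26138474 1.05224217]
((32.84672546386719, -3.9848175048828125), (66.5242919921875, 161.0692138671875), 1.2702869176864624) 69.90844390403214 84.92985671821106
```

View pics/w4.png

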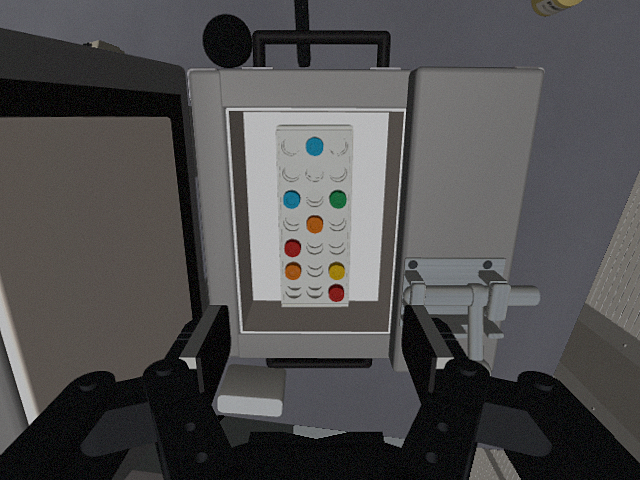

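Call:
{"fn": "drive_tool", "kwargs": {
  "moves": [
    [[0.0099, 0.0016, 0.03], [0, 0, 0], 0],
    [[0.0099, 0.0016, 0.03], [0, 0, 0], 0],
    [[0.0099, 0.0016, 0.03], [0, 0, 0], 0],
    [[-0.0057, 0.035, 0], [0, 0, 0], 0],
    [[-0.0057, 0.035, 0], [0, 0, 0], 0],
    [[-0.0057, 0.035, 0], [0, 0, 0], 0],
    [[-0.0057, 0.035, 0], [0, 0, 0], 0],
    [[-0.0057, 0.035, 0], [0, 0, 0], 0],
    [[0, 0, 0], [0, 0, 0], 0],
    [[0, 0, 0], [0, 0, 0], 0]
  ]
}}

```text
time_s: 11.45
tcp_pos: [564.7, 93.9, 330.2]
eef_rot: [0.997, 0.081, 0.001, 0.001]
force: [-0.5, -0.4, 0.1]
opening: 0.4
```

```bash
python3 - <<'E'
from h import *
o=robot.observe();print(o['tcp_pos'],w2b(o['tcp_pos']),o['opening'],o['joint_positions'].round(2))
s=snap('scene','s5.png');s=snap('wrist','w5.png')
E
```

```text
[564.74368441  93.85841504 330.15186716] [205.38283002 -30.14950049 330.15186716] 0.3547829470818884 [-0.7   0.52  0.81  1.55 -0.39  1.24 -1.23]
```

View pics/s5.png

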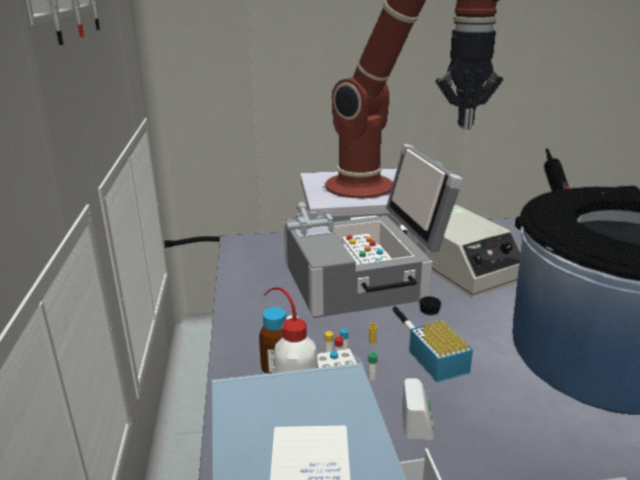

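View pics/w5.png

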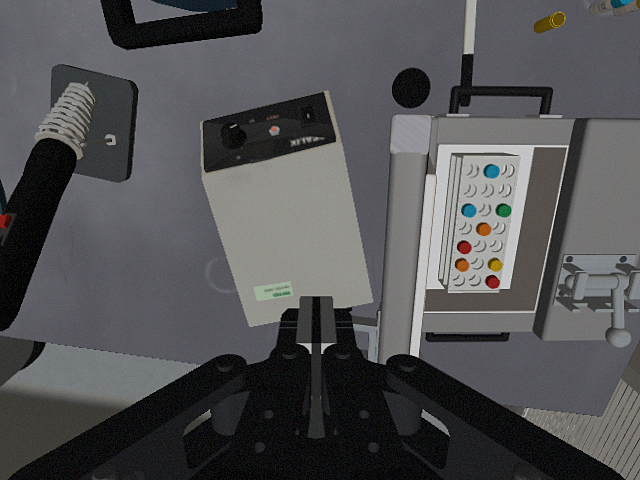

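Call:
{"fn": "drive_tool", "kwargs": {
  "moves": [
    [[0, 0, -0.03], [0, 0, 0], 0],
    [[0, 0, -0.03], [0, 0, 0], 0],
    [[0, 0, -0.025], [0, 0, 0], 0],
    [[0.00145, -0.00888, 0], [0, 0, 0], 0],
    [[0.00145, -0.00888, 0], [0, 0, 0], 0],
    [[0.00145, -0.00888, 0], [0, 0, 0], 0],
    [[0.00145, -0.00888, 0], [0, 0, 0], 0],
    [[0.00145, -0.00888, 0], [0, 0, 0], 0],
    [[0.00145, -0.00888, 0], [0, 0, 0], 0],
    [[0.00145, -0.00888, 0], [0, 0, 0], 0]
  ]
}}

```text
time_s: 12.8
tcp_pos: [574.9, 32.3, 244.8]
eef_rot: [0.997, 0.082, 0.0, 0.0]
force: [0.0, 3.0, 1.7]
opening: 0.0
```

```bash
python3 - <<'E'
from h import *
o=robot.observe();print(o['tcp_pos'],w2b(o['tcp_pos']),o['force'])
s=snap('scene','s6.png');s=snap('wrist','w6.png')
E
```

```text
[574.85152985  32.3081822  244.81723627] [143.00821283 -30.23216488 244.81723627] [0.04614384 3.0002275  1.72273131]
```

View pics/s6.png

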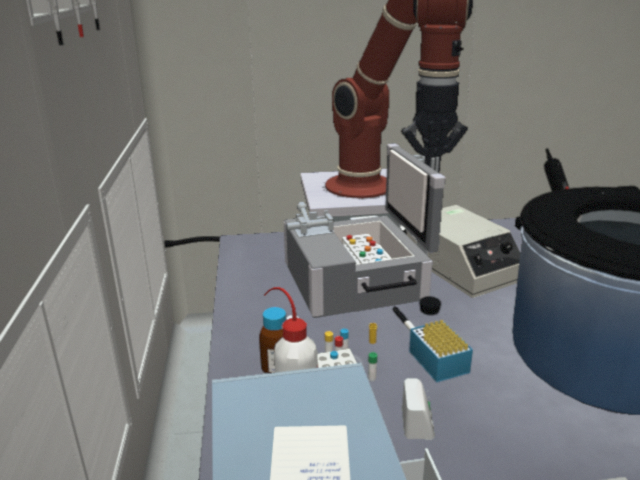

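View pics/w6.png

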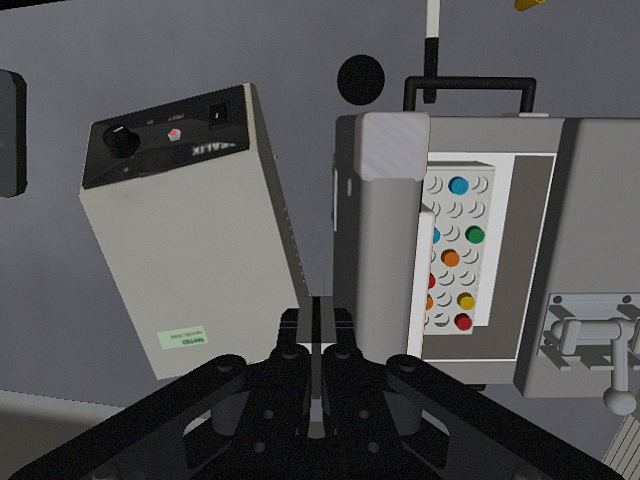

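Call:
{"fn": "drive_tool", "kwargs": {
  "moves": [
    [[0.002, -0.0123, 0.001], [0, 0, 0], 0],
    [[0.002, -0.0123, 0.001], [0, 0, 0], 0],
    [[0.0017, -0.0106, -0.002], [0, 0, 0], 0],
    [[0.0017, -0.0106, -0.002], [0, 0, 0], 0],
    [[0.0017, -0.0102, -0.004], [0, 0, 0], 0],
    [[0.0017, -0.0102, -0.004], [0, 0, 0], 0],
    [[0.0015, -0.0092, -0.0055], [0, 0, 0], 0],
    [[0.0015, -0.0092, -0.0055], [0, 0, 0], 0],
    [[0.0013, -0.0082, -0.007], [0, 0, 0], 0],
    [[0.0013, -0.0082, -0.007], [0, 0, 0], 0]
  ]
}}

```text
time_s: 14.15
tcp_pos: [591.5, -68.8, 209.4]
eef_rot: [0.997, 0.082, 0.0, 0.0]
force: [0.7, 1.3, 0.9]
opening: 0.1
```

```bash
python3 - <<'E'
from h import *
o=robot.observe();print(o['tcp_pos'],w2b(o['tcp_pos']),o['force'])
s=snap('scene','s7.png')
E
```

```text
[591.519627   -68.83057383 209.42573911] [ 40.50535541 -30.42621307 209.42573911] [0.70245059 1.34150246 0.94125827]
```

View pics/s7.png

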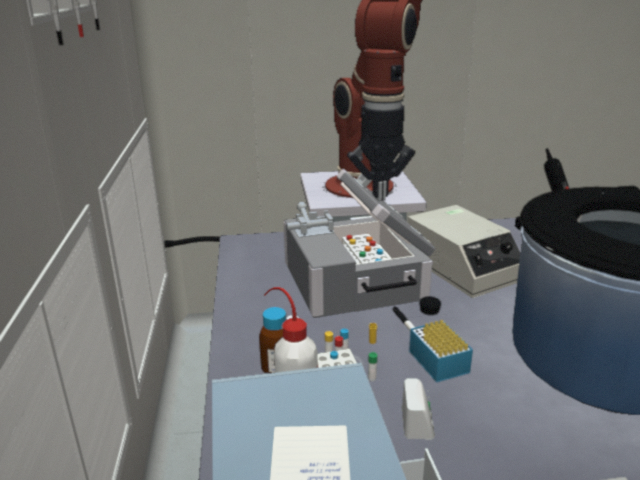

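Call:
{"fn": "drive_tool", "kwargs": {
  "moves": [
    [[0.0011, -0.0069, -0.0085], [0, 0, 0], 0],
    [[0.0011, -0.0069, -0.0085], [0, 0, 0], 0],
    [[0.0009, -0.0053, -0.0095], [0, 0, 0], 0],
    [[0.0009, -0.0053, -0.0095], [0, 0, 0], 0],
    [[0.0006, -0.0036, -0.0103], [0, 0, 0], 0],
    [[0.0006, -0.0036, -0.0103], [0, 0, 0], 0],
    [[0.0003, -0.0018, -0.009], [0, 0, 0], 0],
    [[0.0003, -0.0018, -0.008], [0, 0, 0], 0],
    [[0, 0, -0.003], [0, 0, 0], 0],
    [[0, 0, -0.001], [0, 0, 0], 0]
  ]
}}

```text
time_s: 15.45
tcp_pos: [596.5, -103.3, 132.2]
eef_rot: [0.997, 0.082, -0.0, -0.0]
force: [-2.3, 0.8, 4.1]
opening: 0.2
```

Call:
{"fn": "drive_tool", "kwargs": {
  "moves": [
    [[0, 0, -0.001], [0, 0, 0], 0],
    [[0, 0, -0.001], [0, 0, 0], 0],
    [[0, 0, -0.001], [0, 0, 0], 0],
    [[0, 0, 0], [0, 0, 0], 0],
    [[0, 0, 0], [0, 0, 0], 0],
    [[0, 0, 0], [0, 0, 0], 0],
    [[0, 0, 0], [0, 0, 0], 0],
    [[0, 0, 0], [0, 0, 0], 0],
    [[0, 0, 0], [0, 0, 0], 0],
    [[0, 0, 0], [0, 0, 0], 0]
  ]
}}

```text
time_s: 16.7
tcp_pos: [596.5, -103.3, 131.9]
eef_rot: [0.997, 0.082, 0.0, -0.001]
force: [-5.1, 1.3, 13.8]
opening: -0.1
```

```bash
python3 - <<'E'
from h import *
o=robot.observe();print(o['tcp_pos'],w2b(o['tcp_pos']),o['force'])
s=snap('scene','s8.png'); b=w2b(cloud(s)); x,y,z=np.moveaxis(b,-1,0)
for x0 in range(-110,120,15):
    k=(abs(x-x0)<5)&(y>-105)&(y<-70)&(z>80)&(z<140)
    if k.any(): print(x0,k.sum(),np.median(z[k]).round(1))
E
```

```text
[ 596.50946674 -103.32226394  131.94691329] [  5.66010296 -29.806884   131.94691329] [-5.05372275  1.29263995 13.78467416]
-110 55 111.4
-95 51 111.3
-80 52 111.4
-65 50 111.2
-50 48 111.6
-35 53 110.1
-20 46 111.3
-5 53 111.1
10 50 111.3
25 47 111.8
40 48 111.5
55 43 111.9
70 45 111.5
85 50 112.1
100 52 112.0
115 16 111.4
```

View pics/s8.png

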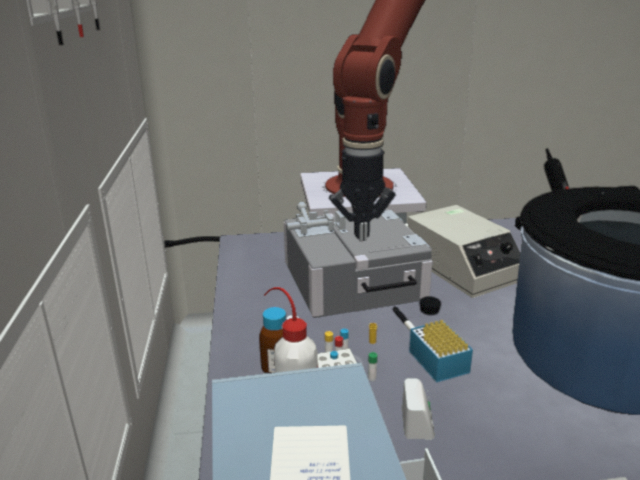

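Call:
{"fn": "drive_tool", "kwargs": {
  "moves": [
    [[0, 0, 0.03], [0, 0, 0], 0],
    [[0, 0, 0.035], [0, 0, 0], 0],
    [[0, 0, 0.04], [0, 0, 0], 0],
    [[-0.0196, -0.021, 0], [0, 0, 0], 0.036],
    [[-0.0196, -0.021, 0], [0, 0, 0], 0.036],
    [[-0.0196, -0.021, 0], [0, 0, 0], 0.036],
    [[-0.0196, -0.021, 0], [0, 0, 0], 0.036],
    [[-0.0196, -0.021, 0], [0, 0, 0], 0.036],
    [[0, 0, -0.02], [0, 0, 0], 0.036],
    [[0, 0, 0], [0, 0, 0], 0.036]
  ]
}}

```text
time_s: 18.0
tcp_pos: [498.3, -207.6, 213.3]
eef_rot: [0.997, 0.082, -0.001, -0.001]
force: [-1.2, 1.1, 0.4]
opening: 35.8
```

```bash
python3 - <<'E'
from h import *
o=robot.observe();print(o['tcp_pos'],w2b(o['tcp_pos']),o['force'],o['opening'])
s=snap('wrist','w9.png'); b=w2b(cloud(s)); x,y,z=np.moveaxis(b,-1,0)
t=snap('top','t9.png')
for r in robot.search_frame(s,'knob')[:2]:
    i,j=int(r['point'][0]*480),int(r['point'][1]*640); print(r['p'],i,j,b[i,j])
m=(z>143)&(z<160)&(abs(x+82)<20)&(abs(y-84)<20)
print('knob',m.sum(),b[m].mean(0),b[m].min(0),b[m].max(0))
b=w2b(cloud(t)); x,y,z=np.moveaxis(b,-1,0)
for x0 in range(-35,105,20):
    k=(abs(x-x0)<8)&(y>-105)&(y<-50)&(z>80)&(z<140)
    if k.any(): print(x0,k.sum(),np.median(z[k]).round(1))
E
```

```text
[ 498.28009696 -207.5947823   213.32740528] [-81.46685288  83.90617918 213.32740528] [-1.22233278  1.14989038  0.38105793] 35.802717050470555
0.8 238 316 [-81.80276137  66.1673515  142.2068142 ]
knob 1196 [-81.62231362  82.0691228  149.53801091] [-91.05538621  65.82155535 143.01376519] [-72.06359613  94.4061338  154.93916141]
-35 311 109.9
-15 314 110.9
5 311 110.7
25 313 110.9
45 316 110.7
65 314 111.0
85 308 111.3
```

View pics/w9.png

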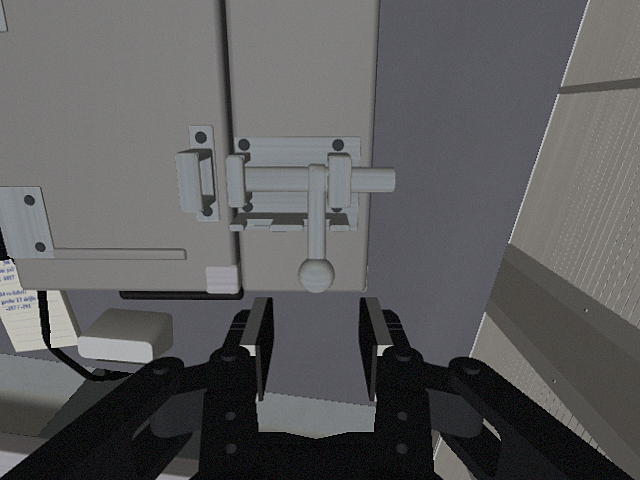

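View pics/t9.png

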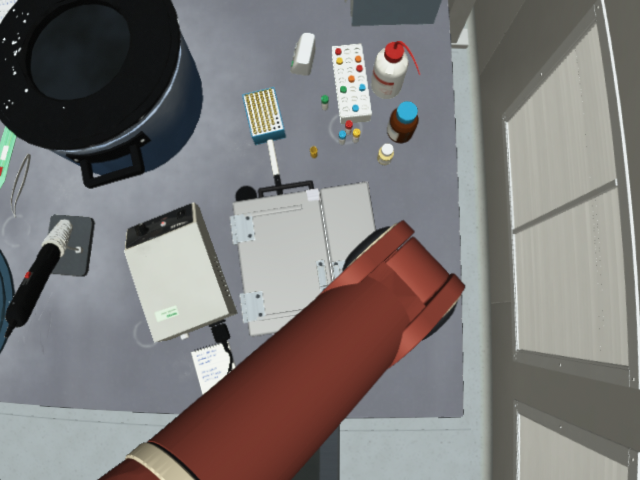

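Call:
{"fn": "drive_tool", "kwargs": {
  "moves": [
    [[0, 0, -0.025], [0, 0, 0], 0.036],
    [[0, 0, -0.025], [0, 0, 0], 0.036],
    [[0, 0, -0.015], [0, 0, 0], 0.036],
    [[0, 0, 0], [0, 0, 0], 0.036],
    [[0, 0, 0], [0, 0, 0], 0.01],
    [[0, 0, 0], [0, 0, 0], 0.01],
    [[0, 0, 0], [0, 0, 0], 0.01],
    [[0, 0, 0], [0, 0, 0], 0.01],
    [[0, 0, 0], [0, 0, 0], 0.01],
    [[0, 0, 0], [0, 0, 0], 0.01]
  ]
}}

```text
time_s: 19.4
tcp_pos: [499.2, -207.6, 150.0]
eef_rot: [0.997, 0.082, 0.001, -0.001]
force: [-1.1, 3.8, 5.5]
opening: 16.5
```

```bash
python3 - <<'E'
from h import *
snap('wrist','w10.png')
E
```

```text
(no output)
```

View pics/w10.png

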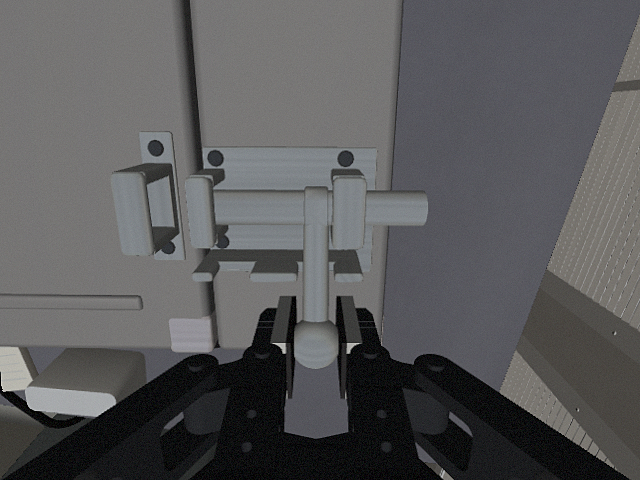

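Call:
{"fn": "drive_tool", "kwargs": {
  "moves": [
    [[0.0023, 0.0004, 0.0047], [0, 0, 0], 0.01],
    [[0.0023, 0.0004, 0.0047], [0, 0, 0], 0.01],
    [[0.0031, 0.0005, 0.0042], [0, 0, 0], 0.01],
    [[0.0031, 0.0005, 0.0042], [0, 0, 0], 0.01],
    [[0.0038, 0.0006, 0.0034], [0, 0, 0], 0.01],
    [[0.0038, 0.0006, 0.0034], [0, 0, 0], 0.01],
    [[0.0044, 0.0007, 0.0026], [0, 0, 0], 0.01],
    [[0.0044, 0.0007, 0.0026], [0, 0, 0], 0.01],
    [[0, 0, 0], [0, 0, 0], 0.01],
    [[0, 0, 0], [0, 0, 0], 0.01]
  ]
}}

```text
time_s: 20.7
tcp_pos: [525.8, -204.1, 179.0]
eef_rot: [0.997, 0.082, -0.0, -0.0]
force: [-0.1, 0.2, 0.5]
opening: 9.8
```

```bash
python3 - <<'E'
from h import *
o=robot.observe();print(o['tcp_pos'],w2b(o['tcp_pos']),o['force'],o['opening'])
snap('wrist','w11.png'); snap('scene','s11.png')
E
```

```text
[ 525.8169381  -204.08360056  178.97382733] [-82.42767175  56.16302067 178.97382733] [-0.07960114  0.24925073  0.53316623] 9.77452756190076
```

View pics/w11.png

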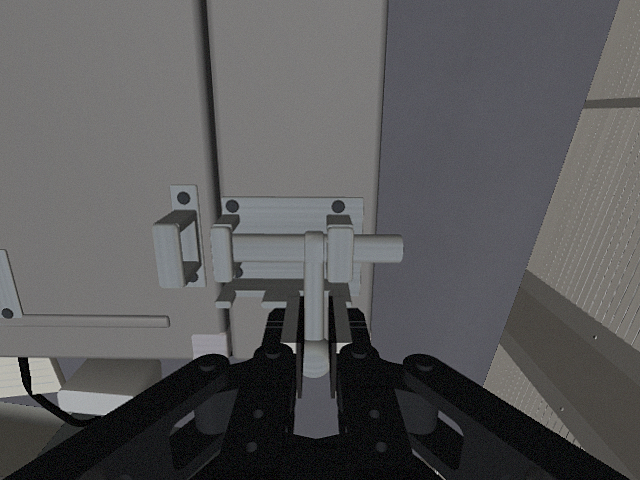

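```bash
python3 - <<'E'
from h import *
a=cv2.imread('pics/s11.png')[150:300,250:420]; cv2.imwrite('pics/s11c.png',cv2.resize(a,None,fx=4,fy=4,interpolation=cv2.INTER_CUBIC))
s=robot.snapshot('wrist'); b=w2b(cloud(s))
for r,c in [(330,313),(345,313),(355,313),(365,313),(300,315),(280,315)]: print(r,c,b[r,c].round(1))
s=robot.snapshot('scene'); b=w2b(cloud(s)); 
k=(abs(b[...,0]+82)<12)&(b[...,1]>60)&(b[...,1]<100)&(b[...,2]>115)&(b[...,2]<165)
print(k.sum(), b[k].mean(0) if k.any() else '')
E
```

```text
330 313 [-81.5  72.4 143.5]
345 313 [-81.5  77.2 148.7]
355 313 [-81.5  80.4 151.8]
365 313 [-81.5  84.3 153.8]
300 315 [-82.4  58.6 139.7]
280 315 [-82.4  49.7 136.9]
81 [-82.63224945  71.47591599 144.40520957]
```

View pics/s11c.png

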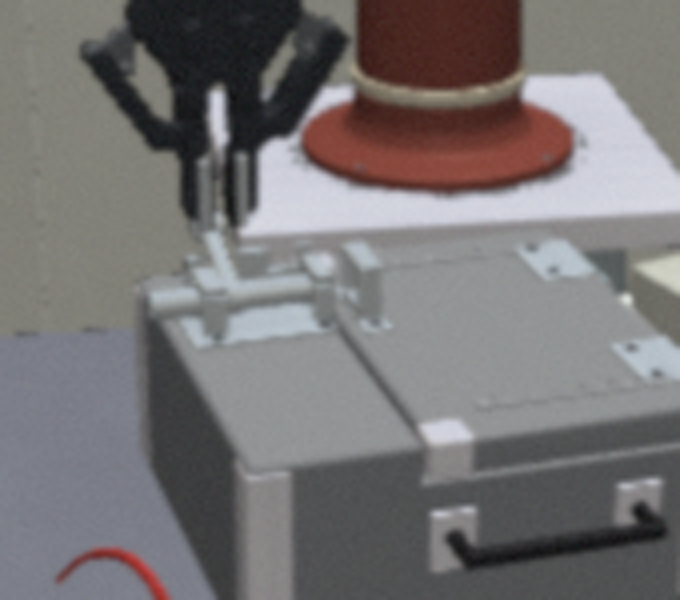

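Call:
{"fn": "drive_tool", "kwargs": {
  "moves": [
    [[0, 0, 0.01], [0, 0, 0], 0.036],
    [[-0.0139, -0.0019, 0], [0, 0, 0], 0.036],
    [[-0.0139, -0.0019, 0], [0, 0, 0], 0.036],
    [[0, 0, 0], [0, 0, 0], 0.036],
    [[0, 0, -0.02], [0, 0, 0], 0.036],
    [[0, 0, -0.02], [0, 0, 0], 0.036],
    [[0, 0, -0.009], [0, 0, 0], 0.036],
    [[0, 0, 0], [0, 0, 0], 0.036],
    [[0, 0, 0], [0, 0, 0], 0.036],
    [[0, 0, 0], [0, 0, 0], 0.036]
  ]
}}

```text
time_s: 22.15
tcp_pos: [498.7, -207.9, 140.7]
eef_rot: [0.997, 0.082, 0.001, 0.0]
force: [-0.4, -0.5, 0.2]
opening: 36.3
```

```bash
python3 - <<'E'
from h import *
o=robot.observe();print(o['tcp_pos'],w2b(o['tcp_pos']),o['force'],o['opening'])
snap('wrist','w12.png'); 
snap('scene','s12.png')
a=cv2.imread('pics/s12.png')[170:270,270:370]; cv2.imwrite('pics/s12c.png',cv2.resize(a,None,fx=6,fy=6,interpolation=cv2.INTER_CUBIC))
E
```

```text
[ 498.7496039  -207.94339584  140.68242237] [-81.88640293  83.49881457 140.68242237] [-0.36019091 -0.51144258  0.17229888] 36.32348623922741
```

View pics/w12.png

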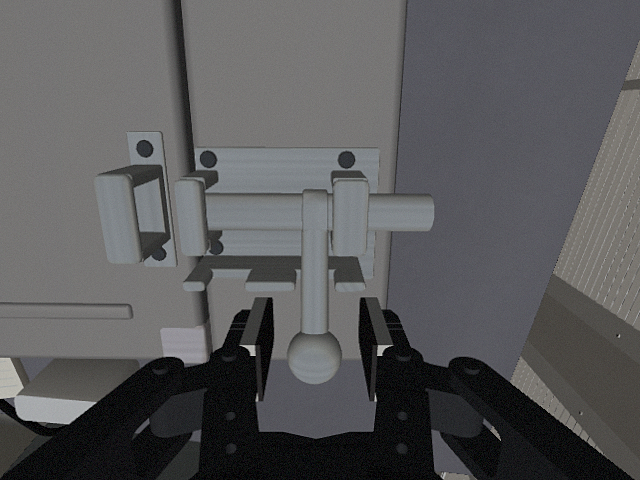

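View pics/s12c.png

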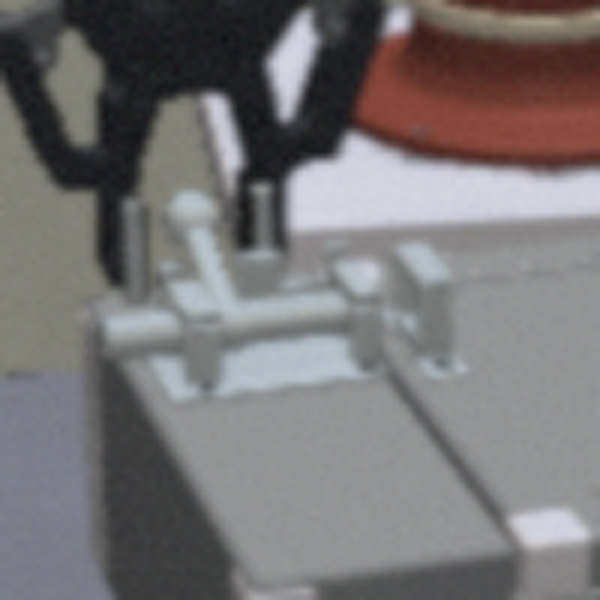

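```bash
python3 - <<'E'
from h import *
from scipy.spatial.transform import Rotation as Ro
o=robot.observe(); T=Ro.from_quat(o['eef_rot']).as_matrix(); p=o['tcp_pos']
s=robot.snapshot('wrist'); img=s['img'][:,:,::-1].copy(); f=K(s); C=np.linalg.inv(s['pose'])
def proj(w):
    c=C[:3,:3]@w+C[:3,3]; q=np.array([[c[0]/-c[2],-c[1]/-c[2],1.0]])
    Km=np.array([[f,0,s['cx']],[0,f,s['cy']],[0,0,1.]])
    return cv2.projectPoints(q,np.zeros(3),np.zeros(3),Km,np.array([s['k1'],0,0,0.]))[0].ravel()
for sy in(-18,18):
    for x in(-11,11):
        for z in(-10,3,22):
            u=proj(p+T@np.array([x,sy,z])); cv2.circle(img,tuple(int(v) for v in u),2,(0,0,255) if x>0 else (0,255,0),-1); print(sy,x,z,u.round())
for z in (134,144,154):
    u=proj(b2w([-82,84,z])); print('ball',z,u.round()); cv2.circle(img,tuple(int(v) for v in u),2,(255,0,0),-1)
b=w2b(cloud(s))
for r,c in [(310,263),(330,262),(350,261),(370,260),(385,259),(310,370),(350,372),(385,373)]: print(r,c,b[r,c].round(1), (T.T@(cloud(s)[r,c]-p)).round(1))
cv2.imwrite('pics/w13.png',cv2.resize(img[270:420,200:440],None,fx=3,fy=3))
E
```

```text
-18 -11 -10 [264. 386.]
-18 -11 3 [268. 363.]
-18 -11 22 [273. 336.]
-18 11 -10 [261. 331.]
-18 11 3 [266. 312.]
-18 11 22 [271. 290.]
18 -11 -10 [366. 385.]
18 -11 3 [361. 363.]
18 -11 22 [356. 336.]
18 11 -10 [368. 331.]
18 11 3 [364. 312.]
18 11 22 [358. 290.]
ball 134 [315. 334.]
ball 144 [315. 349.]
ball 154 [315. 366.]
310 263 [-62.3  73.3 134.6] [ 10.4 -19.4   5.9]
330 262 [-63.8  73.4 148.5] [ 10.3 -17.9  -8. ]
350 261 [-63.9  77.9 153.5] [  5.7 -17.8 -13. ]
370 260 [-63.9  83.  157.4] [  0.7 -17.8 -16.9]
385 259 [-63.2  89.2 156.9] [ -5.5 -18.5 -16.5]
310 370 [-102.4   73.   135.1] [10.6 20.7  5.4]
350 372 [-100.    75.1  157.7] [  8.5  18.3 -17.2]
385 373 [-101.3   89.7  156.3] [ -6.1  19.5 -15.8]
```

View pics/w13.png

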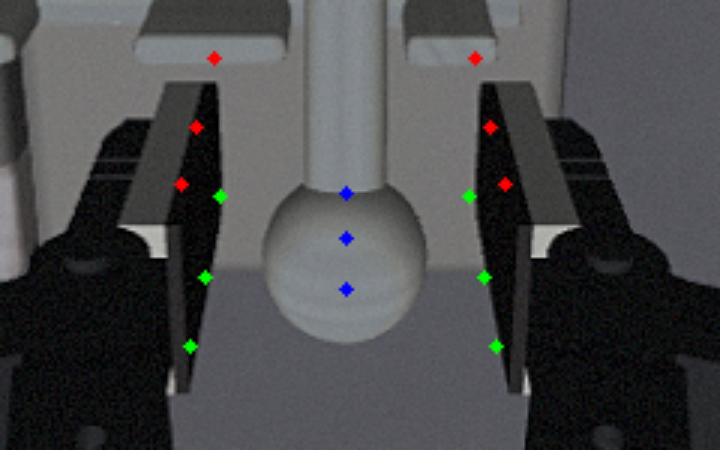

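Call:
{"fn": "drive_tool", "kwargs": {
  "moves": [
    [[-0.003, -0.0005, 0.001], [0, 0, 0], 0.036],
    [[0, 0, 0], [0, 0, 0], 0],
    [[0, 0, 0], [0, 0, 0], 0],
    [[0, 0, 0], [0, 0, 0], 0],
    [[0, 0, 0], [0, 0, 0], 0],
    [[0, 0, 0], [0, 0, 0], 0],
    [[0, 0, 0], [0, 0, 0], 0],
    [[0, 0, 0], [0, 0, 0], 0],
    [[0, 0, 0], [0, 0, 0], 0],
    [[0, 0, 0], [0, 0, 0], 0]
  ]
}}

```text
time_s: 23.55
tcp_pos: [494.9, -208.2, 141.2]
eef_rot: [0.997, 0.082, -0.0, -0.0]
force: [-3.1, 1.1, 4.9]
opening: 17.0
```

Call:
{"fn": "drive_tool", "kwargs": {
  "moves": [
    [[0.001, 0.0002, 0.0024], [0, 0, 0], 0],
    [[0.001, 0.0002, 0.0024], [0, 0, 0], 0],
    [[0.0012, 0.0002, 0.0023], [0, 0, 0], 0],
    [[0.0012, 0.0002, 0.0023], [0, 0, 0], 0],
    [[0.0014, 0.0002, 0.0022], [0, 0, 0], 0],
    [[0.0014, 0.0002, 0.0022], [0, 0, 0], 0],
    [[0.0017, 0.0003, 0.002], [0, 0, 0], 0],
    [[0.0017, 0.0003, 0.002], [0, 0, 0], 0],
    [[0, 0, 0], [0, 0, 0], 0],
    [[0, 0, 0], [0, 0, 0], 0]
  ]
}}

```text
time_s: 24.8
tcp_pos: [504.4, -206.5, 159.2]
eef_rot: [0.997, 0.083, -0.002, -0.0]
force: [-6.8, -0.2, 1.7]
opening: 17.0
```

```bash
python3 - <<'E'
from h import *
o=robot.observe();print(o['tcp_pos'],w2b(o['tcp_pos']),o['force'],o['opening'])
s=snap('wrist','w14.png'); b=w2b(cloud(s))
snap('scene','s14.png')
a=cv2.imread('pics/s14.png')[170:270,270:370]; cv2.imwrite('pics/s14c.png',cv2.resize(a,None,fx=6,fy=6,interpolation=cv2.INTER_CUBIC))
E
```

```text
[ 504.38909393 -206.53425474  159.17591808] [-81.40209188  77.70614945 159.17591808] [-6.75690357 -0.23583415  1.74678376] 17.01584156324747
```

View pics/w14.png

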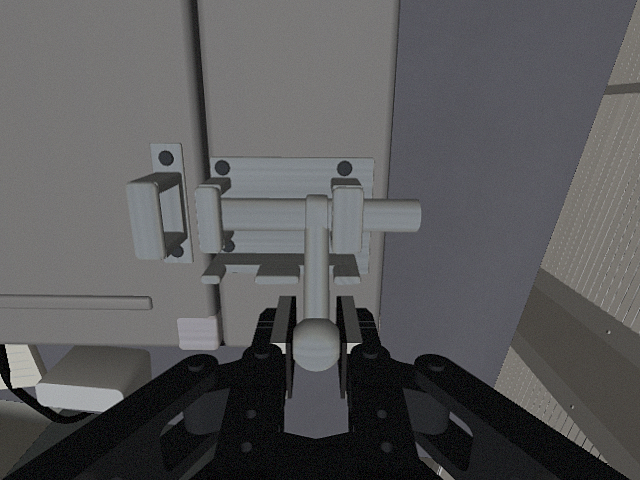

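View pics/s14c.png

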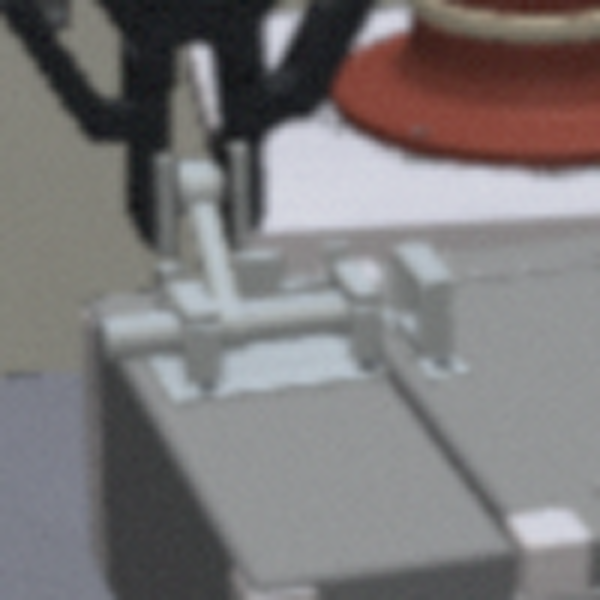

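Call:
{"fn": "drive_tool", "kwargs": {
  "moves": [
    [[0.0013, 0.0002, 0.0023], [0, 0, 0], 0],
    [[0.0013, 0.0002, 0.0023], [0, 0, 0], 0],
    [[0.002, 0.0003, 0.0016], [0, 0, 0], 0],
    [[0.002, 0.0003, 0.0016], [0, 0, 0], 0],
    [[0.0022, 0.0004, 0.0014], [0, 0, 0], 0],
    [[0.0022, 0.0004, 0.0014], [0, 0, 0], 0],
    [[0.0023, 0.0004, 0.0012], [0, 0, 0], 0],
    [[0.0023, 0.0004, 0.0012], [0, 0, 0], 0],
    [[0, 0, 0], [0, 0, 0], 0],
    [[0, 0, 0], [0, 0, 0], 0]
  ]
}}

```text
time_s: 26.15
tcp_pos: [519.0, -204.4, 172.7]
eef_rot: [0.997, 0.082, -0.002, -0.001]
force: [-9.4, 1.1, 7.0]
opening: 16.4
```

```bash
python3 - <<'E'
from h import *
o=robot.observe();print(o['tcp_pos'],w2b(o['tcp_pos']),o['force'],o['opening'])
s=snap('wrist','w15.png'); b=w2b(cloud(s))
snap('scene','s15.png')
a=cv2.imread('pics/s15.png')[170:270,270:370]; cv2.imwrite('pics/s15c.png',cv2.resize(a,None,fx=6,fy=6,interpolation=cv2.INTER_CUBIC))
E
```

```text
[ 518.96213368 -204.36880128  172.67042594] [-81.60730498  62.97453162 172.67042594] [-9.43786283  1.10819109  6.99150411] 16.439727309956872
```

View pics/w15.png

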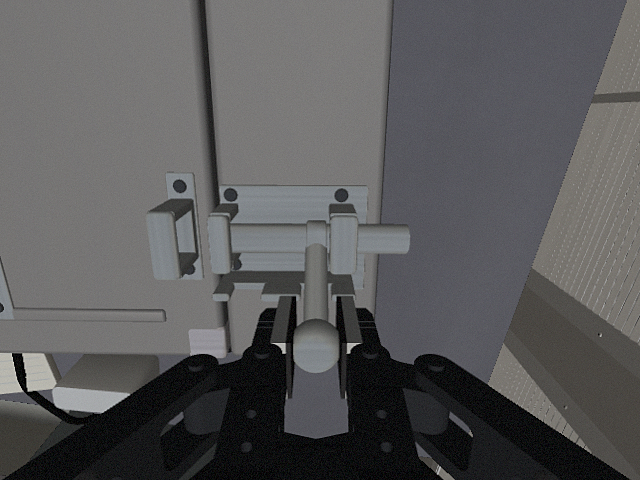

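View pics/s15c.png

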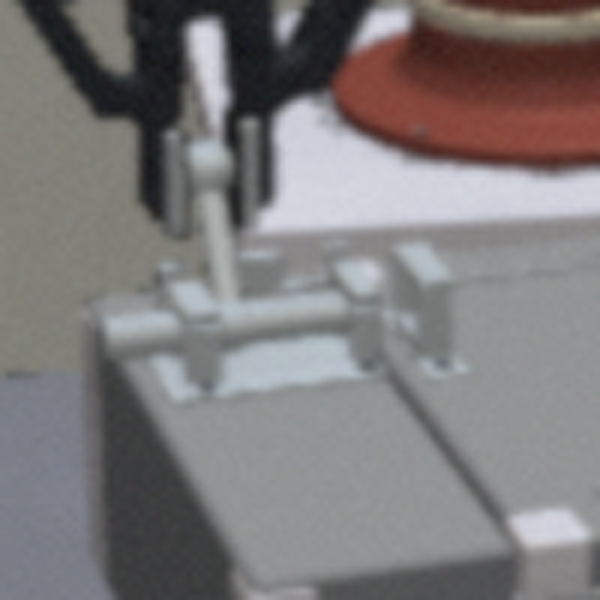

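Call:
{"fn": "drive_tool", "kwargs": {
  "moves": [
    [[-0.0005, 0, 0.001], [0, 0, 0], 0],
    [[-0.00064, 0.00395, 0], [0, 0, 0], 0],
    [[-0.00064, 0.00395, 0], [0, 0, 0], 0],
    [[-0.00064, 0.00395, 0], [0, 0, 0], 0],
    [[-0.00064, 0.00395, 0], [0, 0, 0], 0],
    [[-0.00064, 0.00395, 0], [0, 0, 0], 0],
    [[-0.00064, 0.00395, 0], [0, 0, 0], 0],
    [[-0.00064, 0.00395, 0], [0, 0, 0], 0],
    [[-0.00064, 0.00395, 0], [0, 0, 0], 0],
    [[0, 0, 0], [0, 0, 0], 0]
  ]
}}

```text
time_s: 27.5
tcp_pos: [514.5, -173.1, 173.2]
eef_rot: [0.997, 0.082, -0.001, 0.0]
force: [-6.1, -1.7, 2.3]
opening: 16.8
```

```bash
python3 - <<'E'
from h import *
o=robot.observe();print(o['tcp_pos'],w2b(o['tcp_pos']),o['force'],o['opening'])
s=snap('wrist','w16.png'); b=w2b(cloud(s))
snap('scene','s16.png')
a=cv2.imread('pics/s16.png')[170:270,270:370]; cv2.imwrite('pics/s16c.png',cv2.resize(a,None,fx=6,fy=6,interpolation=cv2.INTER_CUBIC))
E
```

```text
[ 514.50880123 -173.14261654  173.23010951] [-50.07133402  62.35057752 173.23010951] [-6.14788516 -1.73941641  2.30278736] 16.83572923818263
```

View pics/w16.png

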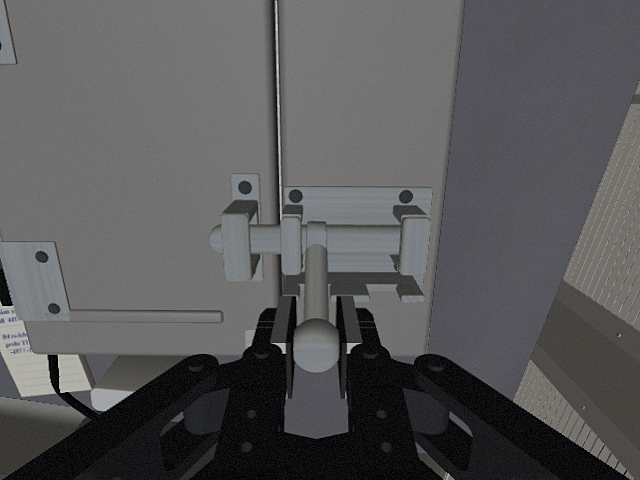

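View pics/s16c.png

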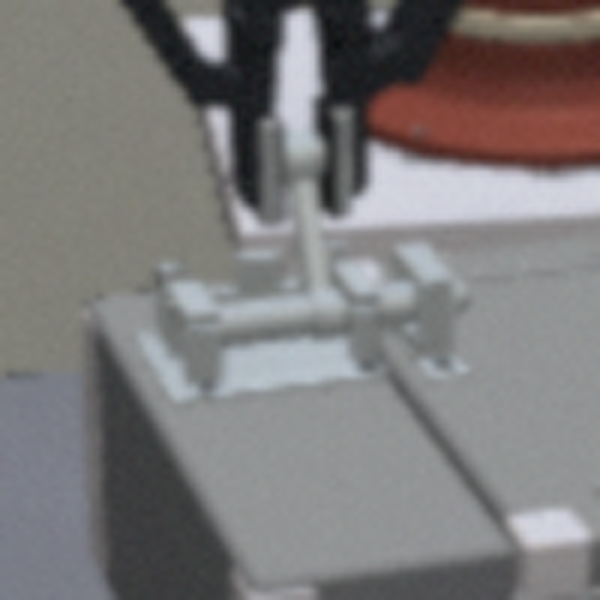

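Call:
{"fn": "drive_tool", "kwargs": {
  "moves": [
    [[-0.0001, 0.0007, 0], [0, 0, 0], 0],
    [[-0.0037, -0.0006, -0.0026], [0, 0, 0], 0],
    [[-0.0037, -0.0006, -0.0026], [0, 0, 0], 0],
    [[-0.0032, -0.0005, -0.0032], [0, 0, 0], 0],
    [[-0.0032, -0.0005, -0.0032], [0, 0, 0], 0],
    [[-0.0027, -0.0004, -0.0037], [0, 0, 0], 0],
    [[-0.0027, -0.0004, -0.0037], [0, 0, 0], 0],
    [[-0.0018, -0.0003, -0.0037], [0, 0, 0], 0],
    [[-0.0018, -0.0003, -0.0037], [0, 0, 0], 0],
    [[0, 0, 0], [0, 0, 0], 0]
  ]
}}

```text
time_s: 28.85
tcp_pos: [491.7, -175.8, 145.9]
eef_rot: [0.997, 0.082, -0.002, 0.0]
force: [-5.1, -2.1, 2.5]
opening: 16.6
```

```bash
python3 - <<'E'
from h import *
o=robot.observe();print(o['tcp_pos'],w2b(o['tcp_pos']),o['force'],o['opening'])
s=snap('wrist','w17.png')
E
```

```text
[ 491.67633689 -175.76440339  145.89166928] [-48.98887922  85.3075696  145.89166928] [-5.08787446 -2.09553071  2.50923418] 16.563976776346262
```

View pics/w17.png

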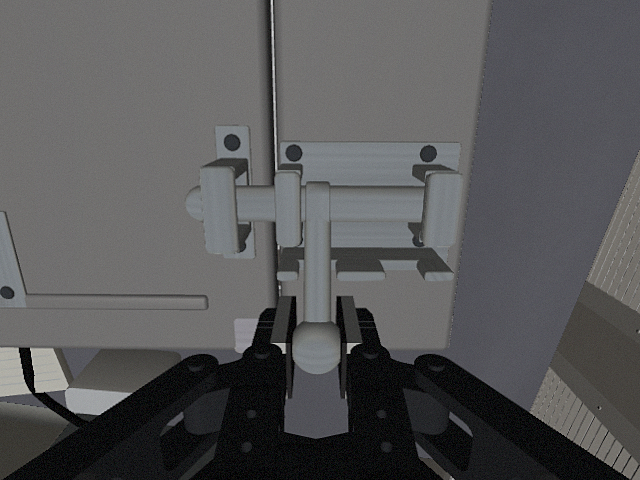

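Call:
{"fn": "drive_tool", "kwargs": {
  "moves": [
    [[0, 0, 0], [0, 0, 0], 0.036],
    [[0, 0, 0], [0, 0, 0], 0.036],
    [[0, 0, 0], [0, 0, 0], 0.036],
    [[0, 0, 0.01], [0, 0, 0], 0.036],
    [[0, 0, 0.03], [0, 0, 0], 0.036],
    [[0, 0, 0.04], [0, 0, 0], 0.036],
    [[0, 0, 0.04], [0, 0, 0], 0.036],
    [[-0.01, 0, 0.03], [0, 0, 0], 0.036],
    [[0, 0, 0], [0, 0, 0], 0.036],
    [[0, 0, 0], [0, 0, 0], 0.036]
  ]
}}

```text
time_s: 30.15
tcp_pos: [482.8, -174.5, 296.0]
eef_rot: [0.997, 0.082, -0.0, -0.001]
force: [-0.1, 0.4, -0.7]
opening: 35.7
```

```bash
python3 - <<'E'
from h import *
o=robot.observe();print(o['tcp_pos'],w2b(o['tcp_pos']),o['force'],o['opening'])
s=snap('wrist','w18.png'); b=w2b(cloud(s)); x,y,z=np.moveaxis(b,-1,0)
m=(z>141)&(z<165)&(abs(x+50)<20)&(abs(y-80)<25)
print('knob',m.sum(),b[m].mean(0),b[m].min(0),b[m].max(0))
s=snap('scene','s18.png'); b=w2b(cloud(s)); x,y,z=np.moveaxis(b,-1,0)
m=(z>141)&(z<165)&(abs(x+50)<20)&(abs(y-80)<25)
print('knob',m.sum(),b[m].mean(0),b[m].min(0),b[m].max(0))
for x0 in range(-110,120,20):
    k=(abs(x-x0)<5)&(y>-105)&(y<-60)&(z>80)&(z<140)
    print(x0,np.median(z[k]).round(1),end=' ')
E
```

```text
[ 482.80690116 -174.50967135  296.0471539 ] [-46.32476739  93.8599816  296.0471539 ] [-0.08770593  0.35961007 -0.65294032] 35.736083417642455
knob 769 [-49.76247207  80.46220186 148.50979833] [-69.31366751  59.81003001 141.01539875] [-40.05957353  95.71846309 155.29077117]
knob 84 [-52.91745892  76.94643143 147.70760327] [-68.4618097   57.71120633 141.15890239] [-39.75518624  91.91628855 155.80096567]
-110 111.4 -90 111.4 -70 111.3 -50 111.5 -30 110.2 -10 111.1 10 111.4 30 111.5 50 111.4 70 111.7 90 112.2 110 112.0
```

View pics/w18.png

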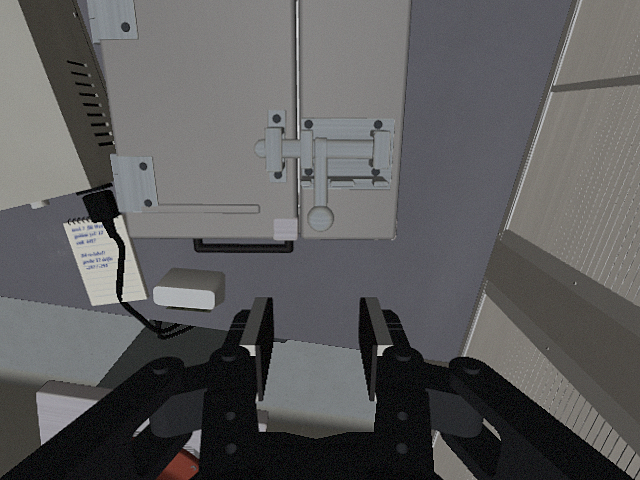

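View pics/s18.png

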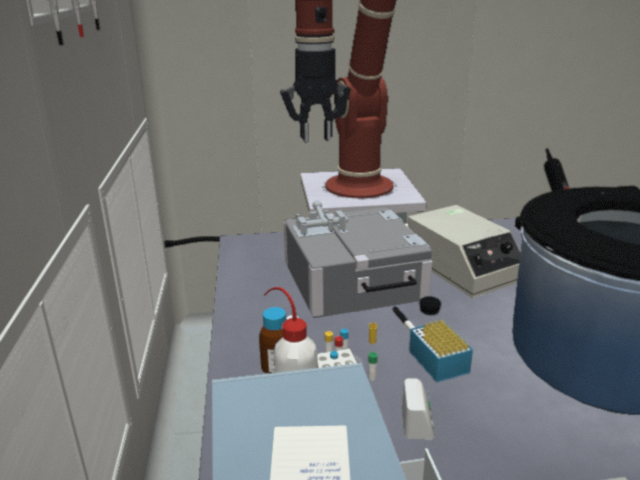

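```bash
python3 -c "
from rig import robot
print(robot.job_done())"
```

```text
the job is handed in; nothing more can be done
None
```

The vial rack is in the box's well, the lid is shut and the barrel bolt is locked. I handed the job in at about 30 s of the 67 s allowed, and the interface reported no verdict.

- **Rack:** it stood upright in the well, with its rails about 70 mm above the table as expected. I checked this before closing the lid.
- **Lid:** it is closed against its stop. I pressed with about 14 N, and after release the lid measured level with the rim at about 111 mm.
- **Bolt:** I lifted the handle by its knob, slid the bolt about 32 mm through the keeper, and lowered the handle into the far notch before letting go.
- **Last check:** after release the knob was at about box x -50 mm, 32 mm from where it started. Its top was at about 155 mm, the same as in the first notch, so the handle is fully dropped. The gripper was clear of everything, and the last pictures showed nothing else moved.

**What went wrong:** the first pinch of the knob slipped off and the handle fell back into its first notch. I gripped about 9 mm lower and the second try held. Gripper opening read 16–17 mm on the 20 mm knob, and the cameras disagreed with each other by 2–3 mm on positions. Neither affected the result.

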